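# Set the blank selector of the label feeder by clicks

### The job

The black round selector knob on the grey label feeder has no marks. Turn it gently back (anticlockwise from above) until you feel its end stop, without wrenching it against the stop, then turn it forward (clockwise) exactly four clicks and leave it resting in that click. Only then press the green feed button fully down and let it come up again; leave the other things on the counter alone.

Things in the scene. Friction and masses are not known exactly. Their poses are not given: they have to be found in the camera images.
- feeder: Grey label feeder, fixed to the counter, 180 (x) by 200 (y) by 60 mm high with a flat top panel; origin: centre of its underside, z up, front (label slot, steel peel bar 17 mm proud) to -x. A white label roll (64 mm across, 104 mm wide, top 110 mm above the counter) lies across its rear, its axis 93 mm behind the knob's. Place and yaw differ every time.
- selector_centre (a point): Point on the selector knob's vertical axis, 25 mm above the panel, 85 mm above the counter: the height to grip (fixed to the feeder, it does not turn). The knob is black, round, finely fluted, rubbery, with a plain bright disc on top, 36 mm in diameter, top 36 mm above the panel. It starts in the 3rd to 7th of its 9 clicks.
- selector_foot (a point): Foot of the knob's axis, on the panel. Clicks: 9 rest positions 20 degrees apart. Leaving one, the resistance peaks at 0.13 N m, is nil half-way, then turns into a like pull into the next; let go, the knob falls into the nearer one. A hard end stop lies 5 degrees anticlockwise of the first rest position, to which the knob springs back: count from there. A like stop ends the other side.
- selector_top (a point): Centre of the knob's top, 36 mm above the panel. The knob sits on its spindle with a springy coupling, 4 N m per rad, so under load the knob runs up to a few degrees ahead of the spindle; the coupling is spoiled by more than 0.7 N m in either direction. Nothing visible shows which click the knob is in.
- feed_top (a point): Centre of the top face of the green feed button, 26 mm across, top 22 mm above the panel (82 mm above the counter), in a black collar 42 mm across and 12 mm high, 95 mm to the right of the knob; it is pressed straight down.
- feed (a joint): Travel of the feed button: 0 up, 0.006 m fully down. It needs about 1.5 N to start, 5 N when fully down, and springs back up.
- jam_centre (a point): Centre of a loose jar of jam with a red lid, 75 mm across, 92 mm high, standing to the left of the feeder: a bystander.
- stamp_centre (a point): Centre of a loose wooden rubber stamp, 25 by 50 by 76 mm high, standing to the right of the feeder: a bystander.

How it is judged:
By the outcome, as a careful person would: the job done as asked, in the order asked, and still so for the second after the job is handed in, with the robot touching nothing.
It also fails if it takes over 72 s, if anything falls off the work surface, if the arm or the gripper's body presses on something with over 40 N, if the wrist force passes 120 N, or if a joint passes its speed limit or range.

### The arm

A 7-joint arm with a two-finger parallel gripper is mounted at the origin on a cart in front of the work surface, level with it; the furniture and walls round the work are solid. World frame = base frame: x ahead of the robot, y to its left, z up, the work surface at z = 0. Lengths are in m, angles in degrees, forces in N, time in s.
With the tool pointing down it reaches from about 0.425 to 0.875 m from the base axis. Payload 4.7 kg.
Tool frame: the origin (TCP) lies between the finger pads; the fingertips stand 11 mm ahead of it and the grasp point (between the pads) lies 8 mm behind it (env.tcp_to_tips is the distance from the TCP to the fingertips, in m); z points along the fingers, y is the line along which they close (so a half turn about z gives the same grasp; the last joint's range is limited). The gripper opens to 87 mm and grips with 3 to 60 N. Pads are 19 mm wide; open, the fingers measure 117 mm over their backs; the gripper's body (75 mm by 190 mm) begins 51 mm behind the grasp point.
Start: joints at [77.871, 18.392, -4.016, 83.108, 1.295, 78.541, -3.26], TCP at [0.146, -0.634, 0.234] pointing down, gripper open.
Joint ranges: [-163.93, 163.93], [-17.29, 119.83], [-79.2, 71.16], [3.27, 140.29], [-89.18, 269.18], [5.43, 117.66], [-154.24, 154.24]. Speed limits (degrees/s): [147.25, 147.25, 180, 180, 180, 180, 180].

### API

Orientations are given as [roll, pitch, yaw] about the fixed x, y, z axes, in that order (R = Rz(yaw) Ry(pitch) Rx(roll)).
In Python, from cell import env, viewer gives the robot as it stands.
- The arm moves only by the tool step_arm, never from a script. Its arguments are lists of equal length, an entry for each row: "delta_pos": the shift along the tool's x, y, z in units of 0.2 m (1.0 is 0.2 m), a list of three; "rot": the turn, a rotation vector about the tool's x, y, z in units of 1.5 rad (1.0 is 1.5 rad), a list of three; "gripper": the gripper command: -1 is shut, 1 is fully open, values between are in proportion. A call has 1 to 20 rows; each row is the pose to reach, as a shift and turn from the pose commanded when the call began, along the tool's axes at that moment; what a row does not reach only later rows make up. A row lasts 1/8 s, in which the tool goes at most 62.5 mm and 10.7 degrees, less where a joint would pass 70% of its speed; a pose out of reach is approached as far as the arm can. A call with a number of a shift or a turn outside -1 to 1 is refused whole. A call with a gripper value outside its range is refused whole. The fingers move at their own pace and stop on an object; "squeeze" is the grip in N (left out, the last holds). Time passes only in rows, so rows that repeat a pose let the fingers close. It gives the time, the measured TCP pose, the force, the opening and the grip force at its end, in the units of the state.
- env.get_obs(): the state, without advancing time (a new reading comes with each control period).
- viewer.read_camera(name): name is "scene" or "top"; returns a dict with "img" (384x512x3 uint8, red, green, blue), "fx", "fy", "cx", "cy" (pixels), "pose" (4x4, takes a point from camera to world coordinates). Camera axes: x right, y down, z forward; pixel columns grow to the right and rows downward; lengths in m; the calibration is good to about 2 mm. A picture is of the moment at which its call begins. There is no depth.
- env.sign_off(): hands the job in; it is judged then, once.
The state is a dict: "time_s": time; "qpos": joint angles; "joint_velocities": joint speeds; "effort": joint torques, N m; "tool_pos": TCP position; "tool_rot": TCP orientation; "force": force on the tool from outside, world axes, zero at the start; "wrist_torque": the same for the moment, N m; "grip_width": finger opening in m; "grasp_force": force on a finger pad.
Only numpy, scipy, OpenCV 4.12 (cv2) and the standard library are available. Lean on these libraries where they do the work, as an engineer would, in place of code of your own. Each camera call takes 0.05 s, during which the arm holds its last target. There are 200 camera calls.

## Working session

There is one attempt and no reset: what is moved stays moved. The work goes in short steps, Python scripts to look and compute and a tool call to move; the robot and the scene stay as the last step left them, time stands still between calls to the robot, and variables do not carry over. Pictures are saved under pics/ and viewed, at most 10 in all, crops included, and the job is handed in when it is done.

Besides the shell and the picture viewer there is one more tool, called after "Call:" by a JSON object that holds its "op" and its "data". step_arm: Moves the arm, as the interface text tells. Shifts and turns lie within -1 to 1; 1 stands for 0.2 m of shift or 1.5 rad of turn. Its arguments: {"type":"object","properties":{"delta_pos":{"type":"array"},"rot":{"type":"array"},"gripper":{"type":"array"},"squeeze":{"type":"number"}},"required":["delta_pos","rot","gripper"]}

```bash
ls; mkdir -p pics; python3 - <<'E'
from cell import env, viewer
import cv2,pickle
d={}
for n in("scene","top"):
    c=viewer.read_camera(n); d[n]=c
    cv2.imwrite(f"pics/{n}0.png",c["img"][:,:,::-1]); print(n,c["fx"],c["cx"],c["cy"],c["pose"].round(3).tolist())
pickle.dump(d,open("cams.pkl","wb"))
print(env.get_obs(), env.tcp_to_tips)
E
```

```text
pics
scene 360.59181751152187 251.93077520547243 190.55715980795014 [[-0.522, -0.633, 0.571, -0.035], [-0.853, 0.388, -0.35, 0.352], [-0.0, -0.67, -0.743, 0.886], [0.0, 0.0, 0.0, 1.0]]
top 374.9186857918517 256.7084539991532 185.69526957903415 [[0.014, -0.984, 0.176, 0.411], [-1.0, -0.015, -0.005, 0.01], [0.008, -0.176, -0.984, 1.053], [0.0, 0.0, 0.0, 1.0]]
{'time_s': 0.1, 'qpos': array([77.87072966, 18.43579989, -4.01518161, 83.16722671,  1.29593302,
       78.54041988, -3.26027247]), 'joint_velocities': array([-0.0745981 , -0.12204683,  0.070745  , -0.07220038,  0.04258724,
       -0.00078408,  0.11127795]), 'effort': array([-4.10040302e-04, -4.92570341e+01, -4.05925792e-01, -3.13395452e+01,
       -6.41463208e-02,  3.95276304e-02,  3.70401131e-05]), 'tool_pos': array([ 0.14536221, -0.63305714,  0.23256563]), 'tool_rot': array([-1.79901834e+02,  6.41054355e-03,  1.29384369e+01]), 'force': array([-0.96899396,  0.25520713,  0.76822189]), 'wrist_torque': array([ 0.01983533, -0.0124501 , -0.0232863 ]), 'grasp_force': 0.0, 'grip_width': 0.0869157089743911} 0.011
```

View pics/scene0.png

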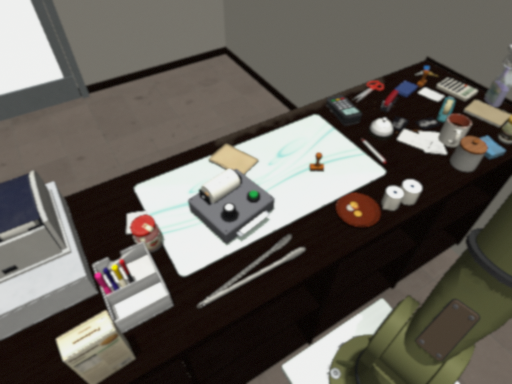

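View pics/top0.png

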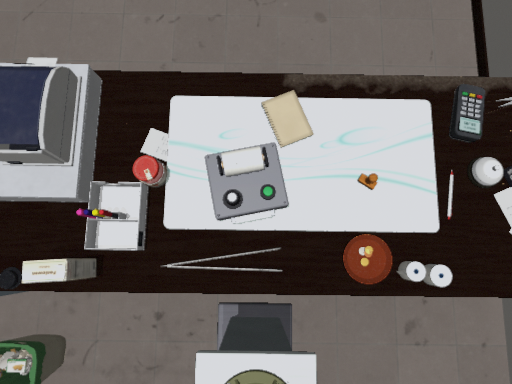

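The top view shows the knob's bright disc near (232,197) and the green button near (268,191). In the scene view they are near (230,211) and (253,196). The roll is behind them, towards the top of the top view.

```bash
cat > h.py <<'E'
import numpy as np,cv2,pickle
def ray(c,u,v):
    d=np.array([(u-c["cx"])/c["fx"],(v-c["cy"])/c["fy"],1]);P=c["pose"];d=P[:3,:3]@d
    return P[:3,3],d/np.linalg.norm(d)
def plane(c,uv,z):
    o,d=ray(c,*uv);return o+d*(z-o[2])/d[2]
def tri(c1,p1,c2,p2):
    o1,d1=ray(c1,*p1);o2,d2=ray(c2,*p2)
    s=np.linalg.lstsq(np.c_[d1,-d2],o2-o1,rcond=None)[0]
    a,b=o1+s[0]*d1,o2+s[1]*d2
    return (a+b)/2,np.linalg.norm(a-b)
def blob(m,near,r=14):
    w=np.zeros(m.shape,bool);u,v=near;w[v-r:v+r,u-r:u+r]=True
    n,l,st,ce=cv2.connectedComponentsWithStats((m&w).astype(np.uint8))
    i=1+min(range(n-1),key=lambda i:np.hypot(*(ce[i+1]-near))-st[i+1,4]*.1);return ce[i],st[i]
E
python3 - <<'E'
from h import *
d=pickle.load(open("cams.pkl","rb"));s,t=d["scene"],d["top"]
def masks(c):
    h=cv2.cvtColor(c["img"],cv2.COLOR_RGB2HSV).astype(int)
    return (h[...,1]<50)&(h[...,2]>150),(h[...,0]>40)&(h[...,0]<90)&(h[...,1]>110)
ms,mt=masks(s),masks(t)
for i,n,ps,pt,z in((0,"knob",(230,210),(232,197),.096),(1,"btn",(253,196),(268,191),.082)):
    a,sa=blob(ms[i],ps,9);b,sb=blob(mt[i],pt,9);print(n,a,sa,b,sb,tri(s,a,t,b),plane(s,a,z),plane(t,b,z))
# feeder outline: top panel corners
h=cv2.cvtColor(t["img"],cv2.COLOR_RGB2HSV).astype(int)
g=((h[...,2]<130)&(h[...,2]>50)&(h[...,1]<70)).astype(np.uint8);w=np.zeros_like(g);w[130:235,190:300]=1
cs,_=cv2.findContours(g*w,0,2);c=max(cs,key=cv2.contourArea);r=cv2.minAreaRect(c);print(r)
for p in cv2.boxPoints(r):print(p,plane(t,p,.06))
im=cv2.resize(np.hstack([s["img"][160:250,180:285],t["img"][135:225,195:300]]),None,fx=3.8,fy=3.8,interpolation=2)
cv2.imwrite("pics/crop.png",im[:,:,::-1])
E
```

```text
knob [228.5 206.5] [225 203   8   8  48] [231.75    196.71875] [228 193   9   9  64] (array([0.5524522 , 0.0690839 , 0.09942854]), np.float64(0.000877648933870075)) [0.5553081  0.06818882 0.096     ] [0.55269983 0.06893628 0.096     ]
btn [253.32307692 194.44615385] [249 191  10   8  65] [267.48192771 190.93975904] [263 186  10  11  83] (array([ 0.57202382, -0.0242009 ,  0.07692555]), np.float64(0.0011549107365277423)) [ 0.56784664 -0.02228616  0.082     ] [ 0.57153547 -0.02356444  0.082     ]
((232.0, 198.5), (19.0, 20.0), 90.0)
[222. 189.] [0.57854946 0.09787087 0.06      ]
[242. 189.] [0.5793825  0.04418896 0.06      ]
[242. 208.] [0.5280915  0.04310431 0.06      ]
[222. 208.] [0.52728654 0.09630593 0.06      ]
```

View pics/crop.png

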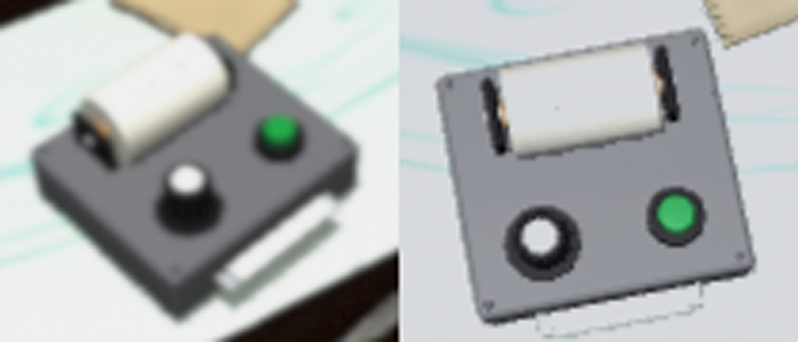

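The crop confirms both targets. Knob disc: about (0.553, 0.069), triangulated height 0.099 against 0.096 expected. Button: about (0.571, -0.024), height 0.077 against 0.082 expected. They are 94 mm apart, against 95 expected, and the feeder yaw is about 11°. I'll start the approach.

Call:
{"op": "step_arm", "data": {"delta_pos": [[1.0,-0.8,0],[1.0,-0.8,0],[1.0,-0.8,0],[1.0,-0.8,0],[1.0,-0.8,0],[1.0,-0.8,0]], "rot": [[0,0,0],[0,0,0],[0,0,0],[0,0,0],[0,0,0],[0,0,0]], "gripper": [[0.2],[0.2],[0.2],[0.2],[0.2],[0.2]], "squeeze": 14}}

```text
$.gripper[0]: bad value
```

Call:
{"op": "step_arm", "data": {"delta_pos": [[1.0,-1.0,0],[1.0,-1.0,0],[1.0,-1.0,0],[1.0,-1.0,0],[1.0,-1.0,0],[1.0,-1.0,0]], "rot": [[0,0,0],[0,0,0],[0,0,0],[0,0,0],[0,0,0],[0,0,0]], "gripper": [[0.2],[0.2],[0.2],[0.2],[0.2],[0.2]]}}

```text
$.gripper[0]: bad value
```

```bash
python3 -c "
from cell import env
o=env.get_obs();print(o['time_s'],o['qpos'].round(1),o['tool_pos'],o['tool_rot'],o['grip_width'])"
```

```text
0.1 [77.9 18.4 -4.  83.2  1.3 78.5 -3.3] [ 0.14536221 -0.63305714  0.23256563] [-1.79901834e+02  6.41054355e-03  1.29384369e+01] 0.0869157089743911
```

The gripper entries have to be plain numbers, not lists.

Call:
{"op": "step_arm", "data": {"delta_pos": [[1.0,-0.8,0],[1.0,-0.8,0],[1.0,-0.8,0],[1.0,-0.8,0],[1.0,-0.8,0],[1.0,-0.8,0]], "rot": [[0,0,0],[0,0,0],[0,0,0],[0,0,0],[0,0,0],[0,0,0]], "gripper": [0.2,0.2,0.2,0.2,0.2,0.2], "squeeze": 14}}

```text
time_s: 0.85
tool_pos: [0.3044, -0.4327, 0.2335]
tool_rot: [180.0, 0.0, 13.0]
force: [-1.3, -0.5, -0.4]
grip_width: 0.0522
grasp_force: 0.0
```

Call:
{"op": "step_arm", "data": {"delta_pos": [[1.0,-1.0,0],[1.0,-1.0,0],[1.0,-1.0,0],[1.0,-1.0,0],[1.0,-1.0,0],[1.0,-1.0,0]], "rot": [[0,0,0],[0,0,0],[0,0,0],[0,0,0],[0,0,0],[0,0,0]], "gripper": [0.2,0.2,0.2,0.2,0.2,0.2]}}

```text
time_s: 1.6
tool_pos: [0.4556, -0.1923, 0.2335]
tool_rot: [-180.0, -0.0, 13.1]
force: [-0.4, -0.9, -0.1]
grip_width: 0.0525
grasp_force: 0.0
```

```bash
python3 -c "
from cell import env
o=env.get_obs();print(o['time_s'],o['qpos'].round(1),o['tool_pos'],o['tool_rot'],o['grip_width'])"
```

```text
1.6 [ 48.6   0.6 -28.7 103.7   0.2  75.8 -57.1] [ 0.45560305 -0.1923397   0.23347605] [-1.79972427e+02 -1.92956517e-02  1.30773746e+01] 0.052471879189730536
```

Call:
{"op": "step_arm", "data": {"delta_pos": [[0.77,-1.0,0],[0.77,-1.0,0],[0.77,-1.0,0],[0.77,-1.0,0],[0.77,-1.0,0],[0.77,-1.0,0]], "rot": [[0,0,0],[0,0,0],[0,0,0],[0,0,0],[0,0,0],[0,0,0]], "gripper": [0.2,0.2,0.2,0.2,0.2,0.2]}}

```text
time_s: 2.35
tool_pos: [0.5602, 0.0332, 0.2327]
tool_rot: [180.0, 0.1, 12.7]
force: [-0.1, -0.5, -0.5]
grip_width: 0.052
grasp_force: 0.0
```

Call:
{"op": "step_arm", "data": {"delta_pos": [[0,-0.16,0],[0,-0.16,0.5],[0,-0.16,0.5],[0,-0.16,0.5],[0,-0.16,0.5]], "rot": [[0,0,0],[0,0,0],[0,0,0],[0,0,0],[0,0,0]], "gripper": [0.2,0.2,0.2,0.2,0.2]}}

```text
time_s: 2.98
tool_pos: [0.5541, 0.0656, 0.1351]
tool_rot: [179.9, -0.1, 12.8]
force: [0.5, -0.0, 1.1]
grip_width: 0.0523
grasp_force: 0.0
```

```bash
python3 - <<'E'
from cell import env,viewer
from h import *
s,t=viewer.read_camera("scene"),viewer.read_camera("top")
im=cv2.resize(np.hstack([s["img"][140:250,160:285],t["img"][115:225,185:310]]),None,fx=3.2,fy=3.2,interpolation=2)
cv2.imwrite("pics/crop2.png",im[:,:,::-1])
o=env.get_obs();print(o['time_s'],o['qpos'].round(1),o['tool_pos'],o['tool_rot'],o['wrist_torque'],o['force'])
E
```

```text
3.075 [ 27.2  15.5 -42.1 102.3  11.4  66.3 -95.6] [0.55449241 0.06667076 0.13574695] [179.93038651  -0.20034272  12.84110235] [0.01983484 0.02842547 0.04091326] [-0.33220665 -0.16484888 -0.69231133]
```

View pics/crop2.png

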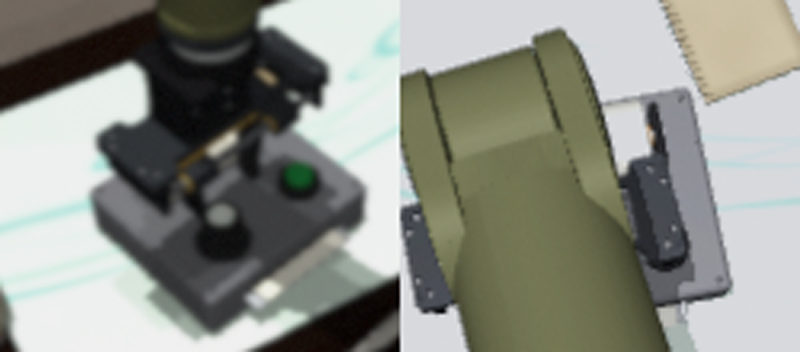

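The fingers stand above the knob, straddling it at about (222,215) in the crop, and nothing else is near. I'll go down and grip.

Call:
{"op": "step_arm", "data": {"delta_pos": [[0,-0.01,0.15],[0,-0.01,0.29],[0,-0.01,0.29],[0,-0.01,0.29]], "rot": [[0,0,0],[0,0,0],[0,0,0],[0,0,0]], "gripper": [0.2,0.2,0.2,0.2]}}

```text
time_s: 3.58
tool_pos: [0.5538, 0.0696, 0.0774]
tool_rot: [180.0, -0.2, 12.9]
force: [1.2, 0.0, -0.1]
grip_width: 0.0521
grasp_force: 0.0
```

```bash
cat > o.py <<'E'
from cell import env
o=env.get_obs();print(o['time_s'],o['tool_pos'].round(4),o['tool_rot'].round(2),'T',o['wrist_torque'].round(3),'F',o['force'].round(2),o['grip_width'].round(4),o['grasp_force'],'q7',o['qpos'][6].round(1))
E
python3 o.py
```

```text
Traceback (most recent call last):
  File "o.py", line 2, in <module>
    o=env.get_obs();print(o['time_s'],o['tool_pos'].round(4),o['tool_rot'].round(2),'T',o['wrist_torque'].round(3),'F',o['force'].round(2),o['grip_width'].round(4),o['grasp_force'],'q7',o['qpos'][6].round(1))
                                                                                                                                           ^^^^^^^^^^^^^^^^^^^^^
AttributeError: 'float' object has no attribute 'round'
```

Call:
{"op": "step_arm", "data": {"delta_pos": [[0,0,0],[0,0,0],[0,0,0],[0,0,0],[0,0,0]], "rot": [[0,0,0],[0,0,0],[0,0,0],[0,0,0],[0,0,0]], "gripper": [-0.2,-0.4,-0.4,-0.4,-0.4], "squeeze": 14}}

```text
time_s: 4.2
tool_pos: [0.5532, 0.0687, 0.0763]
tool_rot: [179.9, -0.1, 12.9]
force: [-0.4, -3.0, 6.3]
grip_width: 0.0356
grasp_force: 14.0
```

```bash
python3 o.py
```

```text
Traceback (most recent call last):
  File "o.py", line 2, in <module>
    o=env.get_obs();print(o['time_s'],o['tool_pos'].round(4),o['tool_rot'].round(2),'T',o['wrist_torque'].round(3),'F',o['force'].round(2),o['grip_width'].round(4),o['grasp_force'],'q7',o['qpos'][6].round(1))
                                                                                                                                           ^^^^^^^^^^^^^^^^^^^^^
AttributeError: 'float' object has no attribute 'round'
```

```bash
cat > o.py <<'E'
from cell import env
o=env.get_obs();r=lambda k,n:[round(float(x),n) for x in o[k]]
print(round(o['time_s'],2),r('tool_pos',4),r('tool_rot',2),'T',r('wrist_torque',3),'F',r('force',1),round(float(o['grip_width']),4),'q7',round(float(o['qpos'][6]),1))
E
python3 o.py
```

```text
4.2 [0.5532, 0.0687, 0.0763] [179.92, -0.06, 12.91] T [-0.578, 0.098, -0.039] F [-0.4, -3.0, 6.3] 0.0356 q7 -98.3
```

Call:
{"op": "step_arm", "data": {"delta_pos": [[0,0,0],[0,0,0],[0,0,0]], "rot": [[0,0,-0.03],[0,0,-0.06],[0,0,-0.06]], "gripper": [-0.4,-0.4,-0.4]}}

```text
time_s: 4.58
tool_pos: [0.5532, 0.0687, 0.0763]
tool_rot: [179.9, -0.1, 18.1]
force: [-0.7, -3.0, 6.1]
grip_width: 0.0356
grasp_force: 14.0
```

```bash
python3 o.py
```

```text
4.58 [0.5532, 0.0687, 0.0763] [179.93, -0.05, 18.06] T [-0.597, 0.098, -0.138] F [-0.7, -3.0, 6.1] 0.0356 q7 -93.4
```

Call:
{"op": "step_arm", "data": {"delta_pos": [[0,0,0],[0,0,0],[0,0,0],[0,0,0],[0,0,0],[0,0,0],[0,0,0],[0,0,0]], "rot": [[0,0,-0.044],[0,0,-0.088],[0,0,-0.132],[0,0,-0.176],[0,0,-0.22],[0,0,-0.265],[0,0,-0.265],[0,0,-0.265]], "gripper": [-0.4,-0.4,-0.4,-0.4,-0.4,-0.4,-0.4,-0.4]}}

```text
time_s: 5.58
tool_pos: [0.5531, 0.069, 0.0763]
tool_rot: [179.9, -0.0, 40.8]
force: [-0.3, -3.0, 6.1]
grip_width: 0.0356
grasp_force: 14.0
```

```bash
python3 o.py
```

```text
5.58 [0.5531, 0.069, 0.0763] [179.93, -0.02, 40.83] T [-0.508, 0.1, 0.012] F [-0.3, -3.0, 6.1] 0.0356 q7 -72.2
```

Call:
{"op": "step_arm", "data": {"delta_pos": [[0,0,0],[0,0,0],[0,0,0],[0,0,0],[0,0,0],[0,0,0],[0,0,0],[0,0,0],[0,0,0]], "rot": [[0,0,-0.04],[0,0,-0.08],[0,0,-0.12],[0,0,-0.15],[0,0,-0.175],[0,0,-0.2],[0,0,-0.22],[0,0,-0.233],[0,0,-0.233]], "gripper": [-0.4,-0.4,-0.4,-0.4,-0.4,-0.4,-0.4,-0.4,-0.4]}}

```text
time_s: 6.7
tool_pos: [0.553, 0.0691, 0.0764]
tool_rot: [179.9, 0.0, 60.9]
force: [-0.7, -2.8, 6.9]
grip_width: 0.0353
grasp_force: 14.0
```

```bash
python3 o.py
```

```text
6.7 [0.553, 0.0691, 0.0764] [179.94, 0.01, 60.86] T [-0.493, 0.236, -0.021] F [-0.7, -2.8, 6.9] 0.0353 q7 -53.6
```

```bash
cat > t.py <<'E'
from cell import env,viewer
import numpy as np
T=[]
for i in range(6): viewer.read_camera("top"); T.append(env.get_obs()['wrist_torque'][2])
print('yaw',env.get_obs()['tool_rot'][2].round(2),'Tz',np.round(T,3),np.mean(T).round(3))
E
python3 t.py
```

```text
yaw 60.86 Tz [-0.07  -0.005 -0.044 -0.068 -0.035 -0.008] -0.038
```

Call:
{"op": "step_arm", "data": {"delta_pos": [[0,0,0],[0,0,0],[0,0,0]], "rot": [[0,0,-0.023],[0,0,-0.046],[0,0,-0.046]], "gripper": [-0.4,-0.4,-0.4]}}

```text
time_s: 7.38
tool_pos: [0.5529, 0.0691, 0.0763]
tool_rot: [179.9, 0.0, 64.8]
force: [-1.5, -2.1, 6.4]
grip_width: 0.0352
grasp_force: 14.0
```

```bash
python3 t.py
```

```text
yaw 64.84 Tz [0.106 0.095 0.094 0.094 0.068 0.123] 0.097
```

Call:
{"op": "step_arm", "data": {"delta_pos": [[0,0,0],[0,0,0],[0,0,0]], "rot": [[0,0,-0.023],[0,0,-0.046],[0,0,-0.046]], "gripper": [-0.4,-0.4,-0.4]}}

```text
time_s: 8.05
tool_pos: [0.5529, 0.0691, 0.0763]
tool_rot: [180.0, 0.0, 68.8]
force: [-1.2, -2.3, 6.6]
grip_width: 0.0354
grasp_force: 14.0
```

```bash
python3 t.py
```

```text
yaw 68.8 Tz [0.164 0.132 0.079 0.128 0.119 0.121] 0.124
```

The torque shows clicks 20° apart: half-way is at yaw about 62, so rests fall at about 12 + 20k. There was no stop at 57. I'll test past 77.

Call:
{"op": "step_arm", "data": {"delta_pos": [[0,0,0],[0,0,0],[0,0,0],[0,0,0],[0,0,0],[0,0,0]], "rot": [[0,0,-0.03],[0,0,-0.06],[0,0,-0.09],[0,0,-0.11],[0,0,-0.13],[0,0,-0.13]], "gripper": [-0.4,-0.4,-0.4,-0.4,-0.4,-0.4]}}

```text
time_s: 9.1
tool_pos: [0.5528, 0.0691, 0.0763]
tool_rot: [180.0, 0.0, 79.9]
force: [-1.2, -1.5, 7.4]
grip_width: 0.0354
grasp_force: 14.0
```

```bash
python3 t.py
```

```text
yaw 79.94 Tz [-0.108 -0.074 -0.091 -0.103 -0.065 -0.064] -0.084
```

Call:
{"op": "step_arm", "data": {"delta_pos": [[0,0,0],[0,0,0],[0,0,0],[0,0,0],[0,0,0],[0,0,0],[0,0,0],[0,0,0],[0,0,0]], "rot": [[0,0,-0.04],[0,0,-0.08],[0,0,-0.12],[0,0,-0.15],[0,0,-0.175],[0,0,-0.2],[0,0,-0.22],[0,0,-0.233],[0,0,-0.233]], "gripper": [-0.4,-0.4,-0.4,-0.4,-0.4,-0.4,-0.4,-0.4,-0.4]}}

```text
time_s: 10.52
tool_pos: [0.5526, 0.0691, 0.0763]
tool_rot: [-180.0, 0.0, 100.0]
force: [-1.7, -2.2, 7.5]
grip_width: 0.036
grasp_force: 14.0
```

```bash
python3 t.py
```

```text
yaw 99.96 Tz [-0.124 -0.092 -0.103 -0.087 -0.037 -0.064] -0.085
```

No stop at 97 either. Next I'll go to 120.

Call:
{"op": "step_arm", "data": {"delta_pos": [[0,0,0],[0,0,0],[0,0,0],[0,0,0],[0,0,0],[0,0,0],[0,0,0],[0,0,0],[0,0,0]], "rot": [[0,0,-0.04],[0,0,-0.08],[0,0,-0.12],[0,0,-0.15],[0,0,-0.175],[0,0,-0.2],[0,0,-0.22],[0,0,-0.233],[0,0,-0.233]], "gripper": [-0.4,-0.4,-0.4,-0.4,-0.4,-0.4,-0.4,-0.4,-0.4]}}

```text
time_s: 11.95
tool_pos: [0.5525, 0.069, 0.0763]
tool_rot: [-179.9, 0.0, 120.0]
force: [-1.7, -2.6, 7.7]
grip_width: 0.0357
grasp_force: 14.0
```

```bash
python3 t.py;python3 o.py
```

```text
yaw 119.98 Tz [-0.111 -0.145 -0.107 -0.185 -0.143 -0.057] -0.125
12.25 [0.5524, 0.069, 0.0763] [-179.94, 0.04, 119.98] T [-0.535, 0.446, -0.057] F [-2.0, -1.9, 8.2] 0.0352 q7 -0.0
```

Call:
{"op": "step_arm", "data": {"delta_pos": [[0,0,0],[0,0,0],[0,0,0]], "rot": [[0,0,-0.018],[0,0,-0.035],[0,0,-0.035]], "gripper": [-0.4,-0.4,-0.4]}}

```text
time_s: 12.62
tool_pos: [0.5524, 0.069, 0.0763]
tool_rot: [-179.9, 0.0, 123.0]
force: [-2.0, -2.1, 8.7]
grip_width: 0.0357
grasp_force: 14.0
```

```bash
python3 t.py
```

```text
yaw 122.95 Tz [-0.27  -0.286 -0.247 -0.353 -0.267 -0.336] -0.293
```

The torque is −0.29 N m, more than twice the click peak, so this is the stop. It puts the first rest at yaw about 113.8, and four clicks clockwise is yaw about 33.8.

Call:
{"op": "step_arm", "data": {"delta_pos": [[0,0,0],[0,0,0],[0,0,0],[0,0,0],[0,0,0],[0,0,0],[0,0,0],[0,0,0],[0,0,0],[0,0,0],[0,0,0],[0,0,0],[0,0,0]], "rot": [[0,0,0.05],[0,0,0.1],[0,0,0.15],[0,0,0.2],[0,0,0.25],[0,0,0.3],[0,0,0.35],[0,0,0.4],[0,0,0.45],[0,0,0.5],[0,0,0.54],[0,0,0.5725],[0,0,0.5725]], "gripper": [-0.4,-0.4,-0.4,-0.4,-0.4,-0.4,-0.4,-0.4,-0.4,-0.4,-0.4,-0.4,-0.4]}}

```text
time_s: 14.55
tool_pos: [0.5528, 0.0691, 0.0763]
tool_rot: [180.0, 0.0, 73.8]
force: [-0.2, -2.4, 7.0]
grip_width: 0.0354
grasp_force: 14.0
```

```bash
python3 t.py
```

```text
yaw 73.8 Tz [-0.037 -0.056 -0.083  0.028  0.003 -0.046] -0.032
```

Call:
{"op": "step_arm", "data": {"delta_pos": [[0,0,0],[0,0,0],[0,0,0],[0,0,0],[0,0,0],[0,0,0],[0,0,0],[0,0,0],[0,0,0],[0,0,0],[0,0,0]], "rot": [[0,0,0.05],[0,0,0.1],[0,0,0.15],[0,0,0.2],[0,0,0.25],[0,0,0.3],[0,0,0.35],[0,0,0.4],[0,0,0.44],[0,0,0.465],[0,0,0.465]], "gripper": [-0.4,-0.4,-0.4,-0.4,-0.4,-0.4,-0.4,-0.4,-0.4,-0.4,-0.4]}}

```text
time_s: 16.23
tool_pos: [0.5531, 0.0689, 0.0764]
tool_rot: [179.9, -0.0, 33.8]
force: [-0.7, -2.5, 6.4]
grip_width: 0.0355
grasp_force: 14.0
```

```bash
python3 t.py
```

```text
yaw 33.83 Tz [ 0.045  0.005 -0.028  0.013 -0.051 -0.014] -0.005
```

Call:
{"op": "step_arm", "data": {"delta_pos": [[0,0,0],[0,0,0]], "rot": [[0,0,0.04],[0,0,0.04]], "gripper": [-0.4,-0.4]}}

```text
time_s: 16.77
tool_pos: [0.5531, 0.0689, 0.0764]
tool_rot: [179.9, -0.0, 30.4]
force: [-0.2, -2.9, 5.5]
grip_width: 0.0355
grasp_force: 14.0
```

```bash
python3 t.py
```

```text
yaw 30.42 Tz [0.111 0.116 0.085 0.094 0.086 0.063] 0.092
```

Call:
{"op": "step_arm", "data": {"delta_pos": [[0,0,0],[0,0,0],[0,0,0]], "rot": [[0,0,-0.04],[0,0,-0.04],[0,0,-0.04]], "gripper": [-0.4,-0.4,-0.4]}}

```text
time_s: 17.45
tool_pos: [0.5531, 0.0689, 0.0763]
tool_rot: [179.9, -0.0, 33.8]
force: [-0.6, -2.5, 5.9]
grip_width: 0.0357
grasp_force: 14.0
```

A turn of 3.4° clockwise gives a restoring +0.09 N m, so the knob is in a true rest position, the fourth click. I'll release it, rise and go over to the button.

Call:
{"op": "step_arm", "data": {"delta_pos": [[0,0,0],[0,0,0],[0,0,0],[0,0,0],[0,0,-0.2],[0,0,-0.45],[0,0,-0.45],[0,0,-0.45]], "rot": [[0,0,0],[0,0,0],[0,0,0],[0,0,0],[0,0,0],[0,0,0],[0,0,0],[0,0,0]], "gripper": [0.2,0.2,0.2,0.2,0.2,0.2,0.2,0.2]}}

```text
time_s: 18.45
tool_pos: [0.5521, 0.0693, 0.1651]
tool_rot: [180.0, 0.0, 33.9]
force: [-1.0, -0.7, 0.7]
grip_width: 0.0523
grasp_force: 0.0
```

Call:
{"op": "step_arm", "data": {"delta_pos": [[-0.18,0.434,0],[-0.18,0.434,0],[-0.18,0.434,0],[-0.18,0.434,0.15],[-0.18,0.434,0.3],[-0.18,0.434,0.3],[-0.18,0.434,0.3]], "rot": [[0,0,0],[0,0,0],[0,0,0],[0,0,0],[0,0,0],[0,0,0],[0,0,0]], "gripper": [-1,-1,-1,-1,-1,-1,-1]}}

```text
time_s: 19.32
tool_pos: [0.5711, -0.0216, 0.106]
tool_rot: [-180.0, -0.0, 33.9]
force: [0.1, -0.0, 0.1]
grip_width: 0.0011
grasp_force: 0.0
```

```bash
python3 o.py; python3 - <<'E'
from cell import env,viewer
from h import *
s=viewer.read_camera("scene")
im=cv2.resize(s["img"][140:250,160:300],None,fx=4,fy=4,interpolation=2)
cv2.imwrite("pics/crop3.png",im[:,:,::-1])
E
```

```text
19.32 [0.5711, -0.0216, 0.106] [-179.98, -0.03, 33.94] T [-0.015, -0.03, 0.001] F [0.1, -0.0, 0.1] 0.0011 q7 -67.7
```

View pics/crop3.png

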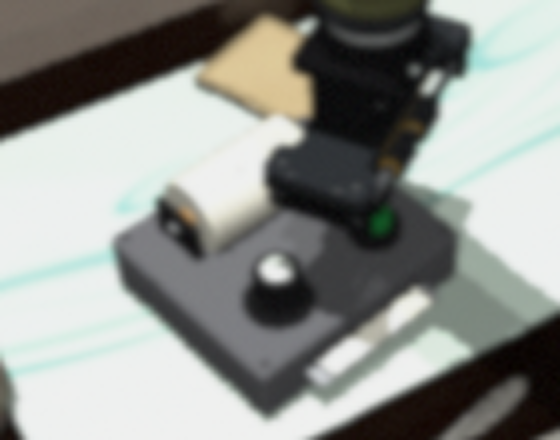

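The closed fingertips stand just above the green button at about (383,222) in the crop, and the knob is clear. I'll press.

Call:
{"op": "step_arm", "data": {"delta_pos": [[-0.005,0.008,0.05],[-0.005,0.008,0.075],[-0.005,0.008,0.09],[-0.005,0.008,0.095],[-0.005,0.008,0.095]], "rot": [[0,0,0],[0,0,0],[0,0,0],[0,0,0],[0,0,0]], "gripper": [-1,-1,-1,-1,-1]}}

```text
time_s: 20.0
tool_pos: [0.5713, -0.025, 0.0875]
tool_rot: [179.9, 0.0, 33.8]
force: [-0.7, -1.6, 6.4]
grip_width: 0.0006
grasp_force: 3.3
```

Call:
{"op": "step_arm", "data": {"delta_pos": [[0,0,0.008],[0,0,0.015],[0,0,0.015],[0,0,0.015]], "rot": [[0,0,0],[0,0,0],[0,0,0],[0,0,0]], "gripper": [-1,-1,-1,-1]}}

```text
time_s: 20.5
tool_pos: [0.5715, -0.025, 0.0871]
tool_rot: [179.9, 0.1, 33.8]
force: [-8.3, -1.4, 23.4]
grip_width: 0.0003
grasp_force: 11.7
```

The command went 3 mm further but the tool moved only 0.4 mm, and the force rose to 23 N, so the button is bottomed. I'll lift off and retreat.

Call:
{"op": "step_arm", "data": {"delta_pos": [[0,0,-0.1],[0,0,-0.3],[0,0,-0.6],[0,0,-0.8],[0,0,-0.8],[0,0,-0.8]], "rot": [[0,0,0],[0,0,0],[0,0,0],[0,0,0],[0,0,0],[0,0,0]], "gripper": [-1,-1,-1,-1,-1,-1]}}

```text
time_s: 21.25
tool_pos: [0.5704, -0.0246, 0.2428]
tool_rot: [-180.0, 0.1, 33.9]
force: [-0.2, -0.2, -0.1]
grip_width: 0.0007
grasp_force: 0.0
```

```bash
python3 o.py; python3 - <<'E'
from cell import env,viewer
from h import *
s=viewer.read_camera("scene")
im=cv2.resize(s["img"][120:290,80:340],None,fx=3,fy=3,interpolation=2)
cv2.imwrite("pics/end.png",im[:,:,::-1])
E
```

```text
21.25 [0.5704, -0.0246, 0.2428] [-179.96, 0.06, 33.87] T [-0.026, -0.049, 0.004] F [-0.2, -0.2, -0.1] 0.0007 q7 -63.3
```

View pics/end.png

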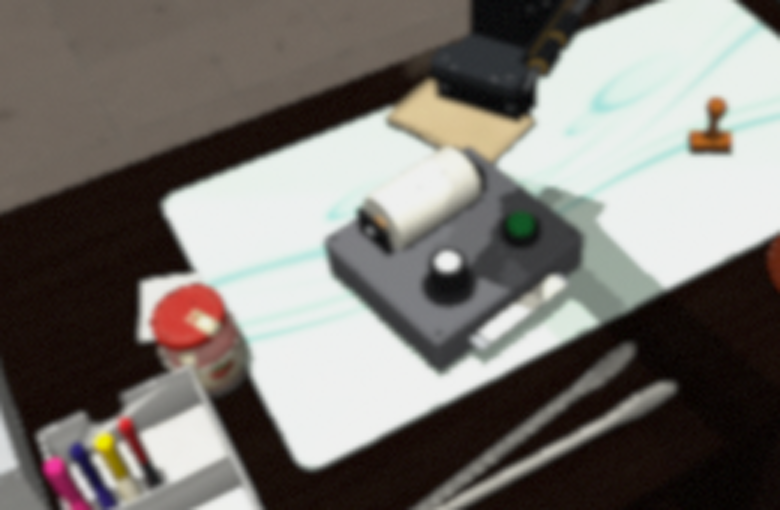

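The button at (521,226) is up again, the jar and stamp have not moved, and the arm is clear.

```bash
python3 -c "
from cell import env
print(env.sign_off())"
```

```text
the job is handed in; nothing more can be done
None
```

The job is done and handed in at about 21 s: I turned the knob back to its stop (about 0.29 N m), then forward four clicks to rest, and pressed the feed button fully (23 N), which came back up; nothing else on the counter was touched.

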